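Load the short empty tube on the slim mandrel

TASK

Pick out the short empty tube, the shortest of the three standing white tubes, and slip its open tail down over the slim mandrel. Guide it all the way down before letting go, so that it stands upright with its tail flat on the holder's base, and leave the two taller tubes standing where they are.

Things in the scene. Friction and masses are not known exactly. Their poses are not given: they have to be found in the camera images.
- short_tube_mid (a point): Centre of the short empty tube (white, round, loose, 30 g), on its axis 42 mm above its tail; z points up to the neck. 84 mm high, standing on its open tail; straight body 38 mm across from the tail up to 67 mm, bore 34 mm across, 64 mm deep, open at the bottom; closed shoulder and 13 mm neck above. Yaw does not matter; grip it across the body at this point.
- slim_holder_seat (a point): Centre of the upper face of the slim holder's round steel base (fixed, 72 mm across), 12 mm above the table, where the tail rests; z up. Its upright grey mandrel, 24 mm thick, rises 45 mm above this point, the top 15 mm tapering to 12 mm. A like holder with a 46 mm mandrel, too wide for the tube, stands at least 120 mm away, on either side.
- alu_a_mid (a point): A taller closed white tube that stands by as it is (loose): 38 mm in diameter, 139 mm high; point on its axis 70 mm above the table.
- alu_b_mid (a point): The tallest white tube, also to be left alone (loose): 36 mm in diameter, 159 mm high; point on its axis 80 mm above the table.
There are look-alikes about, which are no part of the job. What is shaped like the part that bears slim_holder_seat but orange is not meant. Leave any red look-alike of the part that bears short_tube_mid alone.

How it is judged:
On the way:
1. the short tube, still held in the fingers, has been lowered over the slim mandrel to within 15 mm of its base (z of short_tube_mid in the frame of slim_holder_seat below 0.057 m and horizontal distance between short_tube_mid and slim_holder_seat below 0.012 m and contact force between short_tube and the fingers above 0.5 N), for 0.05 s.
At the end, for the whole second after the job is handed in: The short tube stands at rest over the slim mandrel, its tail on the holder's base within 4 mm, upright within 10 degrees, its axis within 10 mm of the mandrel's; both taller tubes are within 30 mm of where they started (z of short_tube_mid in the frame of slim_holder_seat between 0.036 and 0.046 m and horizontal distance between short_tube_mid and slim_holder_seat below 0.01 m and angle between short_tube_mid's own z axis and vertical below 0.17 rad and linear speed of short_tube below 0.02 m/s and distance of each of alu_a_mid, alu_b_mid from where it was at the start of the episode below 0.03 m); the robot touches nothing.
It fails at once if a taller tube is knocked over (angle between any of alu_a_mid, alu_b_mid's own z axis and vertical above 0.6 rad).
It also fails if it takes over 40 s, if anything falls off the work surface, if the arm or the gripper's body presses on something with over 40 N, if the wrist force passes 120 N, or if a joint passes its speed limit or range.

ROBOT

A 6-joint arm with a two-finger parallel gripper is mounted at the origin on a cart in front of the work surface, level with it; the furniture and walls round the work are solid. World frame = base frame: x ahead of the robot, y to its left, z up, the work surface at z = 0. Lengths are in m, angles in rad, forces in N, time in s.
With the tool pointing down it reaches from about 0.375 to 0.9 m from the base axis. Payload 3.1 kg.
Tool frame: the origin (TCP) lies on the centre line of the jaws, within the pads' length; the fingertips stand robot.finger_overhang ahead of it and the grasp point (between the pads) lies 2 mm behind it (robot.finger_overhang is the distance from the TCP to the fingertips, in m); z points along the fingers, y is the direction in which the jaws open and shut (so a half turn about z gives the same grasp; the last joint's range is limited). The gripper opens to 87 mm and grips with 3 to 60 N. Pads are 19 mm wide; open, the fingers measure 117 mm over their backs; the gripper's body (75 mm by 190 mm) begins 51 mm behind the grasp point.
Start: joints at [1.058, 0.527, 1.433, -0, 1.181, -0.178], TCP at [0.205, 0.59, 0.212] pointing down, gripper open.
Joint ranges: [-3.08, 3.08], [-0.75, 2.2], [0.22, 2.44], [-1.43, 4.57], [0, 2.65], [-2.85, 2.85]. Speed limits (rad/s): [2.79, 2.79, 3.14, 3.14, 3.14, 3.14].

INTERFACE

Orientations are given as a unit quaternion [x, y, z, w].
In Python, from rig import robot gives the robot as it stands. The module is installed in compiled form; this text tells all that it offers.
- The arm moves only by the tool step_arm, never from a script. Its arguments are lists of equal length, an entry for each row: "slide": the shift along the tool's x, y, z in mm, a list of three; "twist": the turn about the tool's z in degrees. A call has 1 to 20 rows; each row shifts and turns the commanded pose from where the row before left it, along the tool's axes as they then stand; what a row does not reach is not made up. A row lasts 1/12 s, in which the tool goes at most 41.7 mm and 7.16 degrees, less where a joint would pass 70% of its speed; a pose out of reach is approached as far as the arm can. A call is refused whole if a number of a shift passes 41.7 or a number of a turn 7.16, either way. A call with a gripper value outside its range is refused whole. "jaw" is the finger opening in mm, from 0 to 87, set as the call begins (left out, the last holds). The fingers move at their own pace and stop on an object; "force" is the grip in N (left out, the last holds). Time passes only in rows, so rows that do not move let the fingers close. It gives the time, the measured TCP pose, the force and the opening at its end, in the units of the state.
- robot.get_obs(): the state, without advancing time (a new reading comes with each control period).
- robot.camera(name): name is "scene" or "top" or "wrist"; returns a dict with "color" (400x640x3 uint8, blue, green, red), "depth" (400x640 float32, m along the optical axis (not along the pixel's ray), 0 where there is no reading), "camera_matrix" (3x3 intrinsics, pixels), "origin" and "orientation" of the camera in the world. Camera axes: x right, y down, z forward; pixel columns grow to the right and rows downward; lengths in m; the calibration is good to about 2 mm. A picture is of the moment at which its call begins.
- robot.hand_in(): hands the job in, once; it reports no verdict.
The state is a dict: "time": time; "q": joint angles; "joint_velocities": joint speeds; "joint_torque": joint torques, N m; "position": TCP position; "tool_rot": TCP orientation; "ft_force": force on the tool from outside, world axes, zero at the start; "moment": the same for the moment, N m; "grip_width": finger opening in m.
Only numpy, scipy, OpenCV 4.12 (cv2) and the standard library are available. Lean on these libraries where they do the work, as an engineer would, in place of code of your own. Each camera call takes 0.05 s, during which the arm holds its last target.

## Working session

There is one attempt and no reset: what is moved stays moved. The work goes in short steps, Python scripts to look and compute and a tool call to move; the robot and the scene stay as the last step left them, time stands still between calls to the robot, and variables do not carry over. Pictures are saved under pics/ and viewed, and the job is handed in when it is done.

Besides the shell and the picture viewer there is one more tool, called after "Call:" as name(argument=value, ...) on one line, values as JSON. step_arm: Moves the arm, as the interface text tells. Its arguments: {"type":"object","properties":{"slide":{"type":"array","items":{"type":"array","items":{"type":"number"}}},"twist":{"type":"array","items":{"type":"number"}},"jaw":{"type":"number"},"force":{"type":"number"}},"required":["slide","twist"]}

```bash
mkdir -p pics; cat > h.py <<'E'
import numpy as np, cv2
from scipy.spatial.transform import Rotation as R
from rig import robot
def cam(n,save=None):
    c=robot.camera(n)
    if save: cv2.imwrite('pics/'+save+'.png',c['color']); np.savez('pics/'+save+'.npz',**c)
    return c
def pts(c):
    K=np.array(c['camera_matrix']);d=c['depth'];v,u=np.indices(d.shape)
    p=np.stack([(u-K[0,2])/K[0,0]*d,(v-K[1,2])/K[1,1]*d,d],-1)
    return p@R.from_quat(c['orientation']).as_matrix().T+np.array(c['origin'])
E
python3 - <<'E'
from h import *
o=robot.get_obs();print(o,robot.finger_overhang)
for n in['scene','top','wrist']:
    c=cam(n,n+'0');print(n,c['origin'],c['orientation'],c['camera_matrix'])
E
```

```text
{'time': 0.0, 'q': array([ 1.05851561e+00,  5.28467689e-01,  1.43390087e+00, -2.91105792e-05,
        1.18137795e+00, -1.78484982e-01]), 'joint_velocities': array([ 0.00045279, -0.00058584,  0.00013153, -0.00060048, -0.00286393,
       -0.00029113]), 'joint_torque': array([-3.53522619e-04, -4.40043819e+01, -1.76588559e+01,  6.33081933e-02,
        5.83057653e-02, -1.45943736e-04]), 'position': array([0.20436688, 0.58984769, 0.21097117]), 'tool_rot': array([ 1.66118566e-01,  9.86105198e-01, -1.01788477e-03, -3.51935617e-04]), 'ft_force': array([-0.41348984,  0.39056747, -0.33298081]), 'moment': array([-0.02022093,  0.00651495, -0.02740071]), 'grip_width': 0.08698906516097822} 0.017
scene [-0.43750477  0.54860647  0.90333128] [-0.46675302  0.76515231 -0.38351217  0.222715  ] [[443.35036024   0.         317.77431599]
 [  0.         443.35036024 206.24213018]
 [  0.           0.           1.        ]]
top [0.40409871 0.02635394 1.3807965 ] [-0.69908409  0.71364042 -0.03448332  0.02845514] [[472.82715913   0.         324.52227264]
 [  0.         472.82715913 187.57829647]
 [  0.           0.           1.        ]]
wrist [0.13732631 0.61279175 0.38310862] [0.80754081 0.57481956 0.07570597 0.10830017] [[280.16255873   0.         313.56908252]
 [  0.         280.16255873 200.9534126 ]
 [  0.           0.           1.        ]]
```

View pics/top0.png

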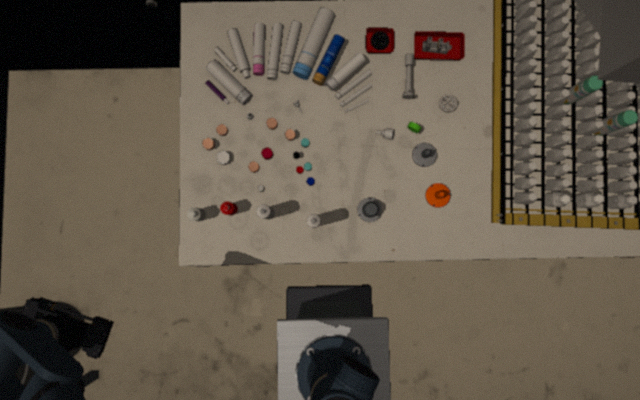

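View pics/scene0.png

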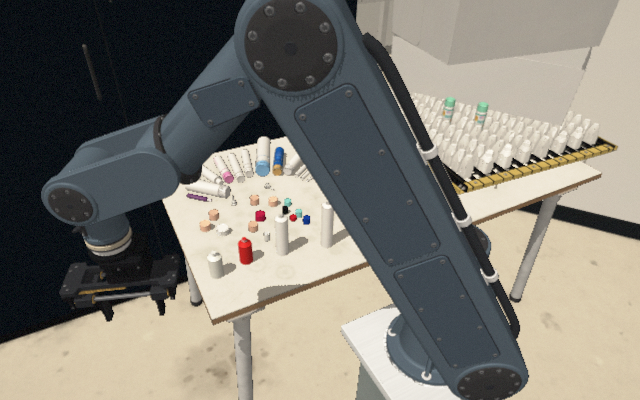

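View pics/wrist0.png

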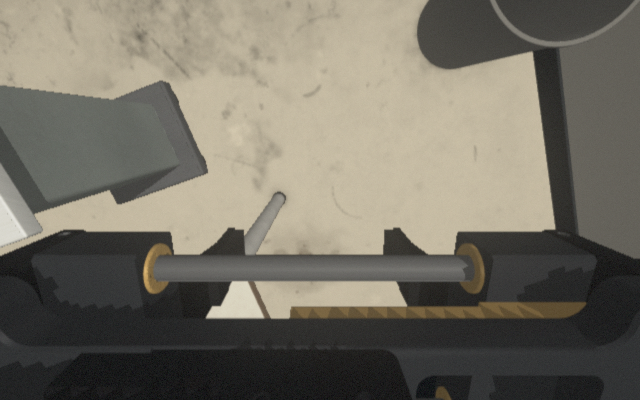

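The top view shows the short tube at about (196,214), the red one at (229,208), and the taller tubes at (264,211) and (313,220). The grey holders are at (424,154) and (369,209), and the orange one is at (438,195). Next I measure them.

```bash
python3 - <<'E'
from h import *
c=dict(np.load('pics/top0.npz'));P=pts(c)
im=c['color']
def crop(x,y,w,n): cv2.imwrite('pics/%s.png'%n,cv2.resize(im[y-w:y+w,x-w:x+w],None,fx=5,fy=5,interpolation=cv2.INTER_CUBIC))
a=[cv2.resize(im[y-30:y+30,x-30:x+30],(390,290)if 0 else(390,290)) for x,y in((196,214),(424,154),(369,209),(313,220))]
cv2.imwrite('pics/crops.png',np.vstack([np.hstack(a[:2]),np.hstack(a[2:])]))
for n,(x,y) in dict(short=(196,214),slim=(424,154),wide=(369,209),red=(229,208),A=(264,211),B=(313,220)).items():
    w=24;p=P[y-w:y+w,x-w:x+w].reshape(-1,3);v=c['depth'][y-w:y+w,x-w:x+w].ravel()>0;p=p[v]
    print(n,'max z',np.sort(p[:,2])[-5:].round(3))
    for lo,hi in((.006,.02),(.03,.05),(.05,.064),(.064,.072),(.075,.1),(.1,.132),(.132,.145),(.145,.17)):
        q=p[(p[:,2]>lo)&(p[:,2]<hi)]
        if len(q)>4:
            (cx,cy),r=cv2.minEnclosingCircle(q[:,:2].astype(np.float32)); print(lo,hi,len(q),q.mean(0).round(4),'circ',round(cx,4),round(cy,4),round(r,4))
print('table z',np.median(P[100:250,200:480,2]))
E
```

```text
short max z [0.086 0.087 0.088 0.088 0.088]
0.006 0.02 93 [0.4488 0.3756 0.0084] circ 0.4589 0.3817 0.0867
0.03 0.05 25 [0.4524 0.3638 0.0407] circ 0.4558 0.3716 0.0172
0.05 0.064 14 [0.458  0.3639 0.0579] circ 0.458 0.3716 0.0176
0.064 0.072 71 [0.4552 0.3767 0.0689] circ 0.456 0.3785 0.019
0.075 0.1 36 [0.4562 0.3767 0.0818] circ 0.4576 0.3747 0.0139
slim max z [0.059 0.06  0.06  0.061 0.062]
0.006 0.02 483 [ 0.6189 -0.2795  0.0117] circ 0.6227 -0.278 0.0879
0.03 0.05 29 [ 0.6277 -0.2725  0.0419] circ 0.6466 -0.2663 0.0416
0.05 0.064 36 [ 0.6179 -0.28    0.055 ] circ 0.6175 -0.2814 0.0106
wide max z [0.063 0.064 0.064 0.064 0.064]
0.006 0.02 359 [ 0.4585 -0.1122  0.011 ] circ 0.4558 -0.1143 0.0824
0.03 0.05 46 [ 0.4603 -0.111   0.045 ] circ 0.4602 -0.115 0.0229
0.05 0.064 154 [ 0.4593 -0.1141  0.057 ] circ 0.4593 -0.1149 0.0213
red max z [0.088 0.088 0.089 0.09  0.09 ]
0.006 0.02 115 [0.4707 0.2875 0.0078] circ 0.4748 0.2942 0.0906
0.03 0.05 16 [0.4682 0.2717 0.0399] circ 0.4695 0.2767 0.0159
0.05 0.064 15 [0.4675 0.2732 0.0566] circ 0.4702 0.279 0.0171
0.064 0.072 76 [0.4715 0.2867 0.0689] circ 0.471 0.2863 0.0191
0.075 0.1 45 [0.4709 0.2854 0.0811] circ 0.4719 0.2864 0.0138
A max z [0.141 0.141 0.142 0.147 0.147]
0.006 0.02 124 [0.4671 0.1925 0.0081] circ 0.4594 0.193 0.0898
0.03 0.05 13 [0.4708 0.1722 0.0365] circ 0.4844 0.1863 0.0464
0.05 0.064 6 [0.4488 0.1654 0.0571] circ 0.4525 0.1674 0.0138
0.064 0.072 5 [0.4617 0.1636 0.0689] circ 0.4604 0.1663 0.013
0.075 0.1 14 [0.4502 0.1658 0.0891] circ 0.4543 0.1708 0.0164
0.1 0.132 81 [0.4555 0.1758 0.1266] circ 0.4574 0.1789 0.0189
0.132 0.145 82 [0.4583 0.1788 0.135 ] circ 0.4575 0.1787 0.0169
B max z [0.161 0.162 0.162 0.163 0.163]
0.006 0.02 97 [0.4403 0.0455 0.0073] circ 0.4332 0.0489 0.0923
0.145 0.17 143 [0.4289 0.0461 0.1526] circ 0.429 0.046 0.0175
table z 0.0016589156699783336
```

View pics/crops.png

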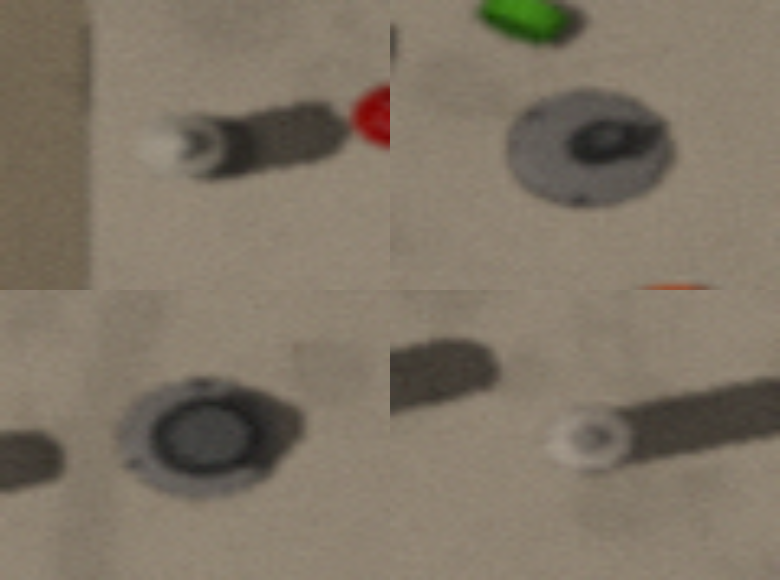

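Call:
step_arm(slide=[[0,0,0],[0,0,0],[0,0,0],[0,0,0],[0,0,0],[0,0,0],[0,0,0],[0,0,0],[0,0,0],[0,0,0],[0,0,0]], twist=[7.1,7.1,7.1,7.1,7.1,7.1,7.1,7.1,7.1,7.1,0], jaw=87)

```text
time: 1.07
position: [0.2046, 0.5903, 0.2116]
tool_rot: [0.709, 0.706, -0.0, 0.0]
ft_force: [-0.6, 0.3, -1.0]
grip_width: 0.0867
```

```bash
python3 - <<'E'
from h import *
o=robot.get_obs();print(o['time'],o['q'],o['position'],R.from_quat(o['tool_rot']).as_matrix().round(3))
c=dict(np.load('pics/top0.npz'));P=pts(c)
d=P-np.array([.618,-.281,0])
for n,q0 in (('slim',(.618,-.281)),('wide',(.459,-.114))):
    d=np.hypot(P[...,0]-q0[0],P[...,1]-q0[1])
    m=((d<.05)&(P[...,2]>.008)).astype(np.uint8)
    cs,_=cv2.findContours(m,cv2.RETR_EXTERNAL,cv2.CHAIN_APPROX_NONE);k=max(cs,key=cv2.contourArea);e=cv2.fitEllipse(k)
    K=c['camera_matrix'];RM=R.from_quat(c['orientation']).as_matrix()
    ray=RM@np.array([(e[0][0]-K[0,2])/K[0,0],(e[0][1]-K[1,2])/K[1,1],1]);O=c['origin']
    print(n,e,O+ray*(.012-O[2])/ray[2])
    t=P[(d<.03)&(P[...,2]>.052)];print(np.median(t,0),len(t))
E
```

```text
1.0667 [1.05849606e+00 5.27894790e-01 1.43312753e+00 1.96665554e-05
 1.18135906e+00 1.06275989e+00] [0.20460296 0.59027207 0.21156932] [[ 0.004  1.    -0.   ]
 [ 1.    -0.004 -0.001]
 [-0.001 -0.    -1.   ]]
slim ((424.2662658691406, 154.2593994140625), (23.210973739624023, 23.480562210083008), 169.61184692382812) [ 0.61823263 -0.28083011  0.012     ]
[ 0.61763661 -0.27999688  0.05676623] 26
wide ((369.3272705078125, 209.37217712402344), (23.619449615478516, 23.8786678314209), 124.634521484375) [ 0.46017451 -0.11504516  0.012     ]
[ 0.45932688 -0.11442692  0.05758164] 149
```

Call:
step_arm(slide=[[-15,17,0],[-22,26,0],[-22,26,0],[-22,26,0],[-22,26,0],[-22,26,0],[-22,26,0],[-22,26,0],[-22,26,0],[-22,26,0],[0,0,0],[0,0,0],[0,0,0]], twist=[0,0,0,0,0,0,0,0,0,0,0,0,0])

```text
time: 2.15
position: [0.4548, 0.3768, 0.2116]
tool_rot: [0.707, 0.707, -0.0, -0.0]
ft_force: [-0.4, -0.5, -0.1]
grip_width: 0.0872
```

```bash
python3 - <<'E'
from h import *
o=robot.get_obs();print(o['time'],o['q'],o['position'],o['tool_rot'])
c=cam('wrist','wrist1');P=pts(c);print(c['origin'],o['position'])
cam('scene','scene1')
z=P[...,2];d=np.hypot(P[...,0]-.456,P[...,1]-.3775)
for lo,hi in((.02,.06),(.064,.07),(.076,.1)):
    q=P[(z>lo)&(z<hi)&(d<.04)];
    if len(q)>5: print(lo,len(q),q.mean(0),cv2.minEnclosingCircle(q[:,:2].astype(np.float32)))
E
```

```text
2.15 [5.02558563e-01 4.81761360e-01 1.52089935e+00 5.94335032e-04
 1.14011996e+00 5.03368513e-01] [0.45477889 0.37681586 0.21163628] [ 7.07480731e-01  7.06732332e-01 -4.95236230e-04 -4.24808177e-04]
[0.4556654  0.44768484 0.38365143] [0.45477889 0.37681586 0.21163628]
0.02 119 [0.4564282  0.39509147 0.04113104] ((0.45624685287475586, 0.3857354521751404), 0.017908751964569092)
0.064 434 [0.45641153 0.38091301 0.0678634 ] ((0.4563397467136383, 0.37940505146980286), 0.018974799662828445)
0.076 140 [0.45639642 0.38011549 0.08245825] ((0.45654159784317017, 0.37902799248695374), 0.007104960270226002)
```

View pics/wrist1.png

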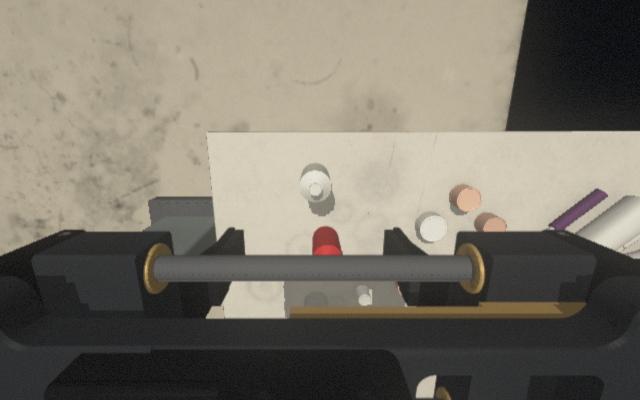

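View pics/scene1.png

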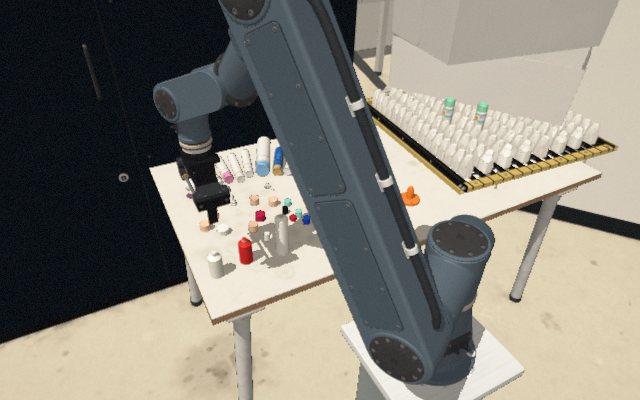

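The short tube is at (315,185) in the wrist view, measured at (0.4564, 0.3785). The red one sits clear at (327,240). I'll descend and grip.

Call:
step_arm(slide=[[1.5,1.5,10],[0,0,20],[0,0,20],[0,0,20],[0,0,20],[0,0,20],[0,0,20],[0,0,20],[0,0,12],[0,0,9],[0,0,0],[0,0,0],[0,0,0]], twist=[0,0,0,0,0,0,0,0,0,0,0,0,0])

```text
time: 3.33
position: [0.4574, 0.379, 0.0418]
tool_rot: [0.708, 0.707, 0.001, 0.0]
ft_force: [0.5, 0.2, 0.1]
grip_width: 0.0872
```

Call:
step_arm(slide=[[0,0,0],[0,0,0],[0,0,0],[0,0,0],[0,0,0],[0,0,0],[0,0,0],[0,0,0],[0,0,0],[0,0,0]], twist=[0,0,0,0,0,0,0,0,0,0], jaw=20, force=15)

```text
time: 4.17
position: [0.4567, 0.3784, 0.0409]
tool_rot: [0.708, 0.706, -0.0, -0.0]
ft_force: [0.2, -0.3, -0.3]
grip_width: 0.0383
```

Call:
step_arm(slide=[[0,0,-8],[0,0,-16],[0,0,-20],[0,0,-20],[0,0,-20],[0,0,-20],[0,0,-20],[0,0,-20],[0,0,-20],[0,0,-20],[0,0,-20],[0,0,-10],[0,0,-5],[0,0,0]], twist=[0,0,0,0,0,0,0,0,0,0,0,0,0,0])

```text
time: 5.33
position: [0.4571, 0.3787, 0.2611]
tool_rot: [0.708, 0.706, 0.001, 0.0]
ft_force: [0.1, -0.4, -0.8]
grip_width: 0.0381
```

```bash
python3 - <<'E'
from h import *
o=robot.get_obs();print(o['time'],o['q'],o['position'],o['tool_rot'],o['grip_width'])
c=cam('wrist','wrist2');c=cam('scene','scene2')
E
```

```text
5.3333 [5.03712327e-01 4.31963394e-01 1.45746301e+00 2.52292513e-05
 1.25005211e+00 5.05826366e-01] [0.45707619 0.37865995 0.26106519] [7.07856216e-01 7.06355760e-01 1.01903123e-03 2.81257709e-04] 0.038136354501129635
```

View pics/wrist2.png

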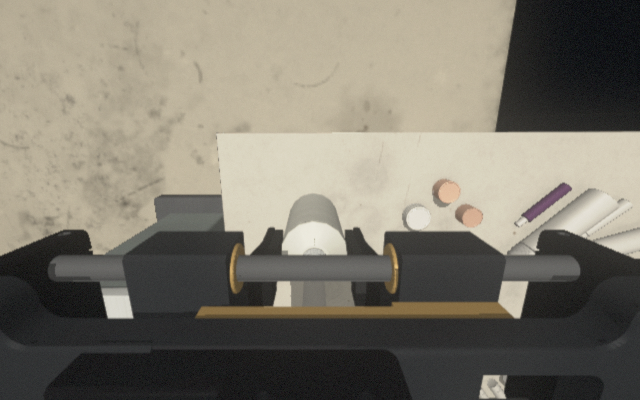

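View pics/scene2.png

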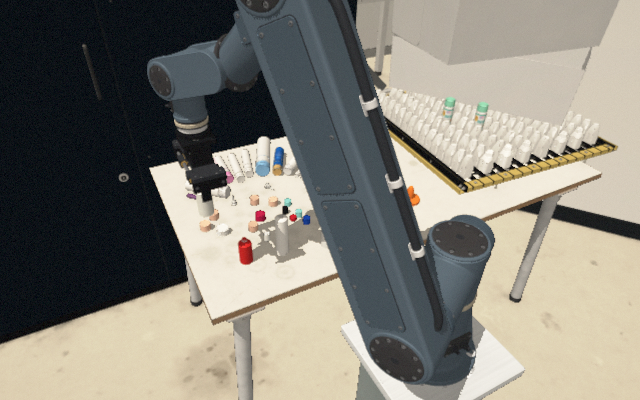

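The tube is held upright between the fingers, at (315,240) in the wrist view. I'll go 80 mm past the mandrel in y so the wrist camera can see it.

Call:
step_arm(slide=[[-10,2,0],[-20,5,0],[-30,6.5,0],[-30,6.5,0],[-30,6.5,0],[-30,6.5,0],[-30,6.5,0],[-30,6.5,0],[-30,6.5,0],[-30,6.5,0],[-30,6.5,0],[-30,6.5,0],[-30,6.5,0],[-30,6.5,0],[-30,6.5,0],[-30,6.5,0],[-30,6.5,0],[-30,6.5,0],[-30,6.5,0],[-30,6.5,0]], twist=[0,0,0,0,0,0,0,0,0,0,0,0,0,0,0,0,0,0,0,0])

```text
time: 7.1
position: [0.5784, -0.1937, 0.2584]
tool_rot: [0.708, 0.706, -0.001, -0.001]
ft_force: [0.1, -0.1, 0.2]
grip_width: 0.0382
```

Call:
step_arm(slide=[[-30,6,0],[-30,6,0],[-30,6,0],[-30,6,0],[-25,6,0],[-15,4,0],[-10,3,0],[0,0,0],[0,0,0],[0,0,0]], twist=[0,0,0,0,0,0,0,0,0,0])

```text
time: 7.93
position: [0.6156, -0.3605, 0.2593]
tool_rot: [0.708, 0.707, 0.0, -0.001]
ft_force: [0.6, 0.8, -0.1]
grip_width: 0.0376
```

```bash
python3 - <<'E'
from h import *
o=robot.get_obs();print(o['time'],o['q'],o['position'],o['tool_rot'],o['grip_width'])
c=cam('wrist','wrist3');P=pts(c);cam('scene','scene3')
z=P[...,2];d=np.hypot(P[...,0]-.618,P[...,1]+.281)
for lo,hi in((.008,.016),(.03,.042),(.045,.054),(.054,.066)):
    q=P[(z>lo)&(z<hi)&(d<.05)];
    if len(q)>5: print(lo,len(q),q.mean(0),cv2.minEnclosingCircle(q[:,:2].astype(np.float32)))
E
```

```text
7.9333 [-6.86181711e-01  6.14328904e-01  1.12799018e+00  4.18714813e-04
  1.40149297e+00 -6.84840478e-01] [ 0.61562065 -0.36051406  0.25934694] [ 7.07605457e-01  7.06606851e-01  9.46360224e-05 -1.12474266e-03] 0.03755409395995154
0.008 1719 [ 0.61955135 -0.27966887  0.01075215] ((0.6195926666259766, -0.28008195757865906), 0.035728078335523605)
0.03 12 [ 0.61940999 -0.281687    0.04127432] ((0.6195874810218811, -0.2802059054374695), 0.011634401977062225)
0.045 113 [ 0.61963255 -0.28041213  0.04934065] ((0.6196856498718262, -0.2802663743495941), 0.010271103121340275)
0.054 80 [ 0.61961729 -0.28019306  0.05579074] ((0.6195027232170105, -0.2805015444755554), 0.006668201182037592)
```

View pics/wrist3.png

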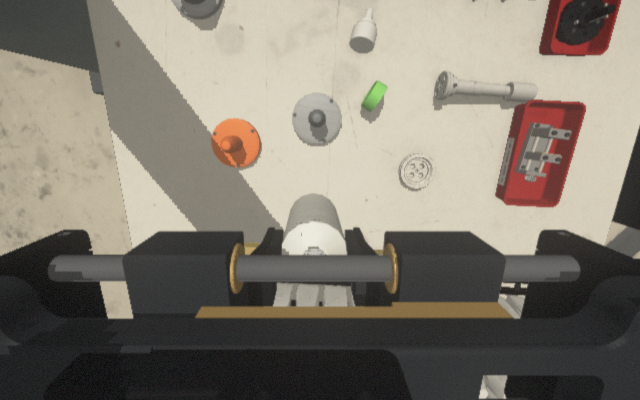

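View pics/scene3.png

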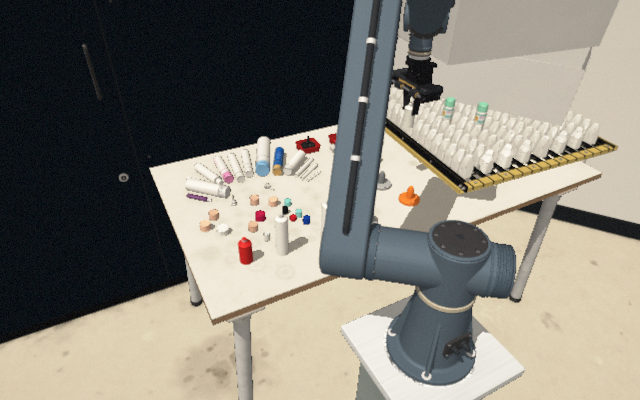

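The wrist view shows the grey mandrel at (317,118), measured at (0.6195, -0.2803). The orange holder at (236,143) is clear. I'll move over the mandrel and descend to just above its tip.

Call:
step_arm(slide=[[5,1,0],[15,1,0],[20,1,0],[20,0.5,0],[15,0,0],[5,0,0],[0,0,10],[0,0,20],[0,0,20],[0,0,20],[0,0,20],[0,0,20],[0,0,20],[0,0,10],[0,0,5],[0,0,0],[0,0,0]], twist=[0,0,0,0,0,0,0,0,0,0,0,0,0,0,0,0,0])

```text
time: 9.45
position: [0.6203, -0.2826, 0.1154]
tool_rot: [0.708, 0.706, 0.0, 0.001]
ft_force: [0.9, -0.2, 0.1]
grip_width: 0.038
```

```bash
python3 - <<'E'
from h import *
o=robot.get_obs();print(o['time'],o['position'],o['tool_rot'],o['grip_width'])
for n in('wrist','scene','top'):
    c=cam(n,n+'4')
    if n!='wrist':
        K=np.array(c['camera_matrix']);RM=R.from_quat(c['orientation']).as_matrix();q=RM.T@(np.array([.619,-.2805,.05])-c['origin']);u=K@q;u=(u[:2]/u[2]).astype(int);print(n,u)
        x,y=np.clip(u,[40,40],[599,359]);cv2.imwrite('pics/%s4c.png'%n,cv2.resize(c['color'][y-40:y+40,x-40:x+40],(500,500)))
i=[cv2.imread('pics/'+f) for f in('scene4c.png','top4c.png')];cv2.imwrite('pics/c4.png',cv2.resize(np.hstack(i),(800,400)))
E
```

```text
9.45 [ 0.62029644 -0.2825512   0.11541786] [7.07944291e-01 7.06267992e-01 3.91773366e-05 6.35646100e-04] 0.0379961851227501
scene [382 172]
top [427 151]
```

View pics/wrist4.png

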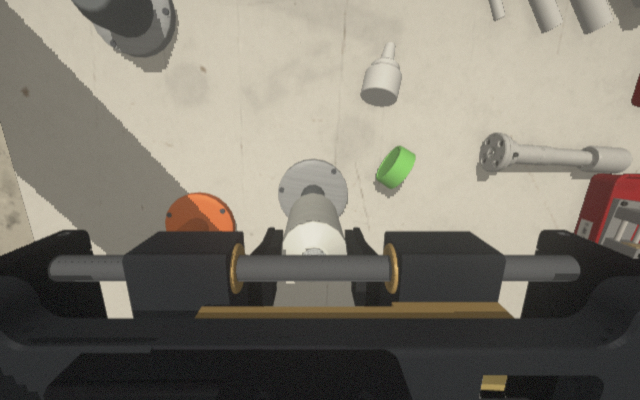

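View pics/c4.png

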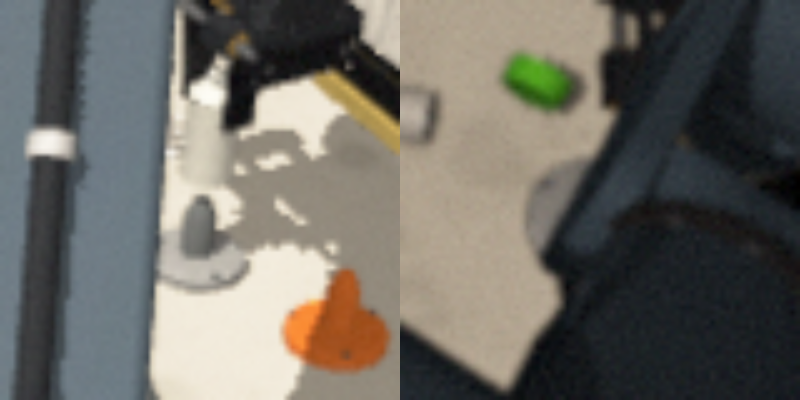

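In the scene crop the tube hangs just above the slim mandrel. I'll check the lateral alignment with numbers.

```bash
python3 - <<'E'
from h import *
c=dict(np.load('pics/scene4.npz'));K=c['camera_matrix'];RM=R.from_quat(c['orientation']).as_matrix()
pr=lambda p:(lambda u:(u[:2]/u[2]).round(1))(K@(RM.T@(np.array(p)-c['origin'])))
for z in (.012,.04,.057,.08,.1,.14):print(z,pr([.619,-.2805,z]),pr([.6203,-.2826,z]))
print('1cm dirs',pr([.629,-.2805,.08])-pr([.619,-.2805,.08]),pr([.619,-.2705,.08])-pr([.619,-.2805,.08]))
g=cv2.cvtColor(c['color'],cv2.COLOR_BGR2GRAY)
print('cols 368..398');
for y in range(148,190,2):print(y,g[y,368:398])
P=pts(c);z=P[...,2]
d=np.hypot(P[...,0]-.619,P[...,1]+.2805)
for lo,hi in((.008,.016),(.025,.04),(.04,.056),(.075,.095),(.095,.13)):
    q=P[(z>lo)&(z<hi)&(d<.04)];print(lo,len(q),q.mean(0),q.min(0),q.max(0))
E
```

```text
0.012 [381.  181.3] [381.3 181. ]
0.04 [381.8 174.8] [382.1 174.4]
0.057 [382.3 170.7] [382.6 170.4]
0.08 [383.  165.2] [383.3 164.9]
0.1 [383.6 160.3] [383.9 160. ]
0.14 [384.9 150.2] [385.2 149.9]
1cm dirs [-1.6 -1.4] [-2.4  0.7]
cols 368..398
148 [121 119 118 120 117 110 102  77 183 227 137  51 130 171 229 239 215 177
 168  93  12   9  22  13  44  36  22  24  63  73]
150 [119 121 121 119 120 109  94  75 211 216 116  96 236 249 250 251 251 250
 230 121  19  18  21  20  23 101 184 228 233 231]
152 [121 119 120 118 116 108  93 101 214 232 233 205 163 179 242 249 248 247
 193  82  25  17  18   9  31 210 231 232 233 231]
154 [121 119 120 121 117 108  92  95 211 234 229 198 191 198 205 206 203 195
 117  34  23  18  13  19  64 210 230 229 230 232]
156 [122 117 119 121 114 102  89 102 186 218 209 186 197 204 205 209 204 189
 104  24  17  17  22  61 127 220 231 232 232 233]
158 [122 122 119 119 115 102  88 137 189 222 203 189 194 205 205 200 201 190
 135 104 101 145 220 222 217 217 165 136 137 140]
160 [121 120 119 120 111 102  83 154 199 201 211 200 199 205 209 203 199 188
 176 153 142 13
[... 1727 characters left out ...]
149 161 173 178 185 185 177 169 148
 126 120 124 159 224 236 235 235 234 234 236 235]
0.008 101 [ 0.61050794 -0.2744659   0.01042782] [ 0.58214879 -0.31087967  0.00800374] [ 0.65091683 -0.2445225   0.0156026 ]
0.025 25 [ 0.61221059 -0.27266724  0.03271412] [ 0.60282504 -0.28325579  0.02655826] [ 0.62717437 -0.2646508   0.0391476 ]
0.04 28 [ 0.61390763 -0.27547223  0.04810937] [ 0.60370886 -0.28451952  0.04027068] [ 0.62554981 -0.26594327  0.05422828]
0.075 54 [ 0.60810665 -0.27061489  0.08545339] [ 0.59742441 -0.29159613  0.07619087] [ 0.62635537 -0.25790262  0.09481297]
0.095 92 [ 0.60817511 -0.27083251  0.11269505] [ 0.58993526 -0.29532438  0.09523505] [ 0.64618889 -0.25847892  0.12990075]
```

Aligned within about 2 mm: mandrel centre is at column 381.5 and the tube at about 383, close to the predicted values. I'll nudge and lower.

Call:
step_arm(slide=[[1.5,-0.5,0],[0,0,5],[0,0,6],[0,0,6],[0,0,6],[0,0,6],[0,0,6],[0,0,6],[0,0,6],[0,0,5],[0,0,3],[0,0,0],[0,0,0]], twist=[0,0,0,0,0,0,0,0,0,0,0,0,0])

```text
time: 10.68
position: [0.6193, -0.2804, 0.0598]
tool_rot: [0.708, 0.706, -0.0, -0.0]
ft_force: [-0.8, -0.1, 0.1]
grip_width: 0.0377
```

Call:
step_arm(slide=[[0,0,2],[0,0,2],[0,0,1],[0,0,1],[0,0,0],[0,0,0]], twist=[0,0,0,0,0,0])

```text
time: 11.18
position: [0.6193, -0.2804, 0.054]
tool_rot: [0.708, 0.706, -0.0, -0.0]
ft_force: [0.3, -0.1, -0.3]
grip_width: 0.0379
```

```bash
python3 - <<'E'
from h import *
for i in range(3):
    c=cam('scene','scene5');o=robot.get_obs();print(o['time'],o['position'],o['ft_force'],o['grip_width'])
cv2.imwrite('pics/s5.png',cv2.resize(c['color'][130:210,340:440],(750,600)))
E
```

```text
11.2333 [ 0.61936652 -0.28041757  0.05398996] [ 0.58286722  0.08132665 -0.60095512] 0.03812011059244579
11.2833 [ 0.61937613 -0.28044179  0.05402445] [-0.26862235 -0.29285246 -0.56942872] 0.037843038850402584
11.3333 [ 0.61941809 -0.2804591   0.05405274] [-0.22889473 -0.01656906  0.58497363] 0.03790360113764847
```

View pics/s5.png

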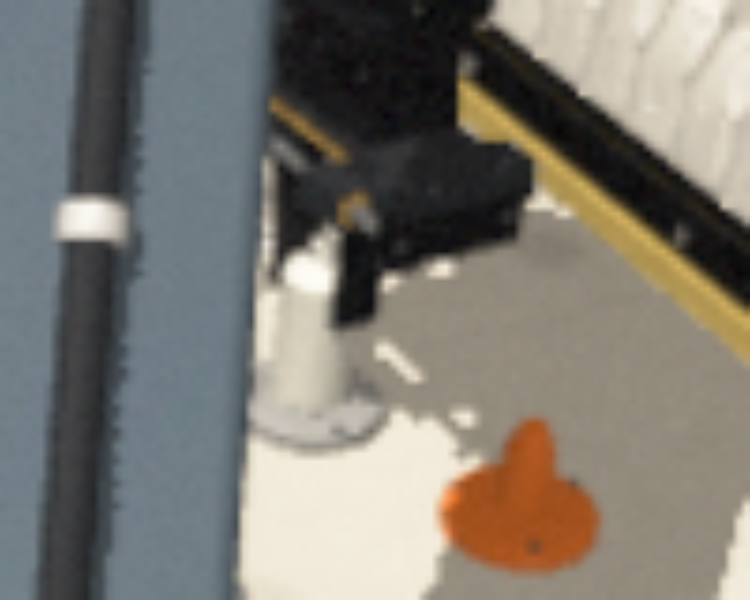

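The tube is over the mandrel with its tail almost on the base. I'll creep down until contact.

Call:
step_arm(slide=[[0,0,0.5],[0,0,0.5],[0,0,0.3],[0,0,0],[0,0,0]], twist=[0,0,0,0,0])

```text
time: 11.75
position: [0.6194, -0.2805, 0.0529]
tool_rot: [0.708, 0.706, 0.0, 0.0]
ft_force: [-0.6, -0.4, 1.2]
grip_width: 0.0382
```

Call:
step_arm(slide=[[0,0,0.4],[0,0,0.3],[0,0,0],[0,0,0]], twist=[0,0,0,0])

```text
time: 12.08
position: [0.6194, -0.2806, 0.0528]
tool_rot: [0.708, 0.706, -0.0, 0.0]
ft_force: [-1.6, 0.7, 5.1]
grip_width: 0.0381
```

Contact: 5 N upward and the tool has stopped descending. I'll back off slightly, open and withdraw straight up.

Call:
step_arm(slide=[[0,0,-0.4],[0,0,0],[0,0,0],[0,0,0],[0,0,0],[0,0,0],[0,0,0],[0,0,0],[0,0,0],[0,0,0]], twist=[0,0,0,0,0,0,0,0,0,0], jaw=87)

```text
time: 12.92
position: [0.6193, -0.2804, 0.0524]
tool_rot: [0.708, 0.706, 0.0, 0.0]
ft_force: [0.2, 0.6, -0.5]
grip_width: 0.0863
```

Call:
step_arm(slide=[[0,0,-5],[0,0,-10],[0,0,-15],[0,0,-20],[0,0,-20],[0,0,-20],[0,0,-20],[0,0,-20],[0,0,-20],[0,0,-15],[-20,0,0],[-30,0,0],[-30,0,0],[-10,0,0],[0,0,0],[0,0,0]], twist=[0,0,0,0,0,0,0,0,0,0,0,0,0,0,0,0])

```text
time: 14.25
position: [0.6185, -0.3706, 0.2167]
tool_rot: [0.708, 0.706, 0.0, -0.001]
ft_force: [-0.2, 0.4, 0.8]
grip_width: 0.087
```

```bash
python3 - <<'E'
from h import *
o=robot.get_obs();print(o['time'],o['position'],o['ft_force'],o['grip_width'])
c=cam('wrist','wrist6');P=pts(c);z=P[...,2];d=np.hypot(P[...,0]-.619,P[...,1]+.2805)
for lo,hi in((.008,.016),(.03,.07),(.074,.084),(.089,.12)):
    q=P[(z>lo)&(z<hi)&(d<.05)];
    if len(q)>5: print(lo,len(q),q.mean(0),q[:,2].max(),cv2.minEnclosingCircle(q[:,:2].astype(np.float32)))
c=cam('scene','scene6');cv2.imwrite('pics/s6.png',cv2.resize(c['color'][100:280,190:440],(800,576)))
c=cam('top','top6');P=pts(c);z=P[...,2]
for n,x,y,lo in(('A',.4575,.1787,.13),('B',.429,.046,.145)):
    q=P[(z>lo)&(z<.17)&(np.hypot(P[...,0]-x,P[...,1]-y)<.05)];print(n,len(q),q.mean(0) if len(q) else 0)
E
```

```text
14.25 [ 0.61845317 -0.37064109  0.21671115] [-0.20614729  0.36674762  0.78475479] 0.08696574029660063
0.008 1454 [ 0.62009568 -0.28323183  0.01063078] 0.013705609208511826 ((0.6196901202201843, -0.2802090048789978), 0.03586209565401077)
0.074 755 [ 0.61902958 -0.27958789  0.08069258] 0.08399235935993171 ((0.6191438436508179, -0.279588907957077), 0.01901015266776085)
0.089 172 [ 0.61904424 -0.27973807  0.09476185] 0.09753313350287435 ((0.6189866662025452, -0.28168785572052), 0.0066645448096096516)
A 110 [0.45695974 0.17780783 0.13403203]
B 141 [0.42898049 0.04601603 0.15249314]
```

View pics/wrist6.png

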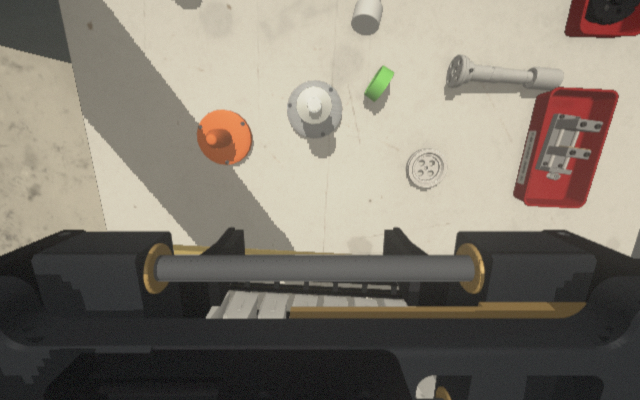

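View pics/s6.png

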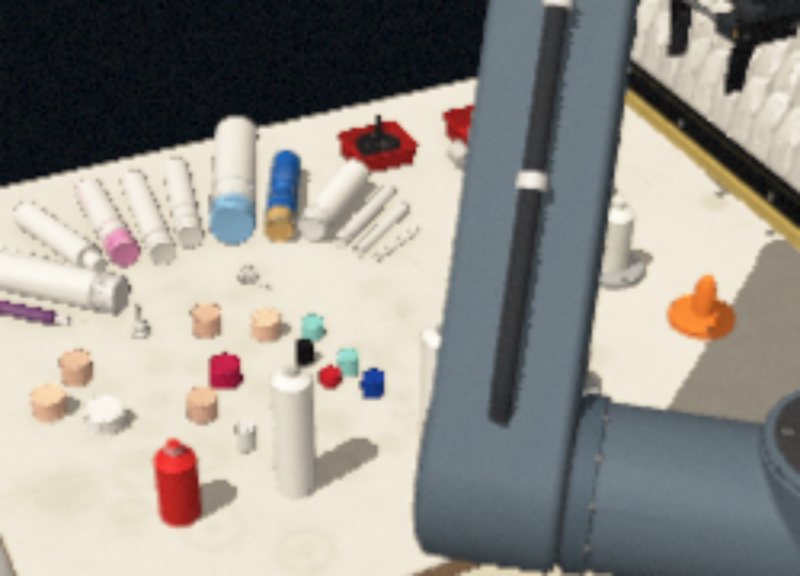

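The tube stands on the slim holder's base at (315,107) in the wrist view. Its top is at z of about 0.096, its axis is within about 1 mm of the mandrel's, and both taller tubes are unmoved.

```bash
python3 -c "
from rig import robot
print(robot.hand_in())"
```

```text
the job is handed in; nothing more can be done
None
```

The short tube is standing upright on the slim mandrel with its tail on the holder's base, and the job is handed in. I gripped it at mid-height with 15 N and carried it high over the other tubes. I then lowered it, still held, until it touched the base (about 5 N upward force), opened the jaws and pulled straight up.

What the last checks showed, about 14 s into the 40 s allowed:
- **Seating:** the highest neck reading was 97.5 mm, against about 96 mm for a fully seated tube, which is within the camera's accuracy.
- **Alignment:** the tube's axis is within about 1 to 2 mm of the holder's centre.
- **Taller tubes:** both measured within about 3 mm of their starting positions. The 139 mm tube was averaged over slightly different height slices before and after.
- **Robot:** it was clear of everything, with wrist force under 1 N (noise).

The top and wrist cameras disagreed by about 1.5 mm on where the mandrel stood, within their stated calibration. No check failed.

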